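# Unlock the sample box with the square key

## Robot

A 6-joint arm with a two-finger parallel gripper is mounted at the origin on a cart in front of the work surface, level with it; the furniture and walls round the work are solid. World frame = base frame: x ahead of the robot, y to its left, z up, the work surface at z = 0. Lengths are in m, angles in degrees, forces in N, time in s.
With the tool pointing down it reaches from about 0.25 to 0.725 m from the base axis. Payload 9.7 kg.
Tool frame: the origin (TCP) lies on the centre line of the jaws, within the pads' length; the fingertips stand tip_reach ahead of it and the grasp point (between the pads) lies 2 mm behind it (tip_reach is the distance from the TCP to the fingertips, in m); z points along the fingers, y is the direction in which the jaws open and shut (so a half turn about z gives the same grasp; the last joint's range is limited). The gripper opens to 85 mm and grips with 20 to 120 N. Pads are 22 mm wide; open, the fingers measure 114 mm over their backs; the gripper's body (76 mm by 85 mm) begins 54 mm behind the grasp point. The pads swing forward as they close: fully open they stand 13 mm farther back than shut.
Start: joints at [75.802, 4.979, 10.078, 95.1, 0, 90], TCP at [0.135, 0.533, 0.248] pointing down, gripper open.
Joint ranges: [-179.16, 179.16], [-48.56, 103.87], [-65.8, 70.77], [-126.05, 130.52], [-82.76, 87.17], [-180, 180]. Speed limits (degrees/s): [127.2, 127.2, 147.25, 180, 180, 180].

## Interface

Orientations are given as [roll, pitch, yaw] about the fixed x, y, z axes, in that order (R = Rz(yaw) Ry(pitch) Rx(roll)).
In Python, from workcell import get_obs, camera, calibration, job_done, tip_reach gives the robot as it stands.
- The arm moves only by the tool apply_moves, never from a script. Its argument "rows" is a list of rows, each a list of 7 numbers: the shift along the world's x, y, z in mm, then the turn, a rotation vector about the world's x, y, z in degrees, then the closure, from 0 (fully open) to 1 (shut). A call has 1 to 20 rows; each row shifts and turns the commanded pose from where the row before left it; what a row does not reach is not made up. A row lasts 1/8 s, in which the tool goes at most 62.5 mm and 10.7 degrees, less where a joint would pass 70% of its speed; a pose out of reach is approached as far as the arm can. A call with a gripper value outside its range is refused whole. The fingers move at their own pace and stop on an object; "grip_force" is the grip in N (left out, the last holds). Time passes only in rows, so rows that do not move let the fingers close. It gives the time, the measured TCP pose, the force and the opening at its end, in the units of the state.
- get_obs(): the state, without advancing time (a new reading comes with each control period).
- camera(name): name is "scene" or "top" or "wrist"; returns the picture (420x560x3 uint8, red, green, blue); there is no depth.
- calibration(name): a dict with "intrinsics" (3x3 intrinsics, pixels), "dist" ([k1, k2, p1, p2, k3] as OpenCV has them; the pictures are not rectified), "T" (4x4, takes a point from camera to world coordinates); the wrist camera has in their place "mount" (4x4, takes a point from camera to tool coordinates, whose origin is the TCP and whose axes are the flange's). Camera axes: x right, y down, z forward; pixel columns grow to the right and rows downward; lengths in m; the calibration is good to about 2 mm. A picture is of the moment at which its call begins: read the wrist's pose just before it. calibration takes no time and is no camera call.
- job_done(): hands the job in, once; it reports no verdict.
The state is a dict: "time": time; "q": joint angles; "qd": joint speeds; "joint_efforts": joint torques, N m; "ee_pos": TCP position; "tcp_rot": TCP orientation; "wrist_force": force on the tool from outside, world axes, zero at the start; "torque": the same for the moment, N m; "opening": finger opening in m.
Only numpy, scipy, OpenCV 4.12 (cv2) and the standard library are available. Lean on these libraries where they do the work, as an engineer would, in place of code of your own. Each camera call takes 0.05 s, during which the arm holds its last target.

## Task

Unlock the low grey lock box. Take the larger of the two T-handled square keys out of its stand, push it upright all the way into the square socket in the box lid and turn it a quarter turn clockwise (seen from above), then let go and leave it standing in the socket. Leave the smaller key in its stand and do not move or knock over the vial and the jar.

Things in the scene. Friction and masses are not known exactly. Their poses are not given: they have to be found in the camera images.
- large_key_handle (a point): Centre of the handle of the larger key (loose, upright, steel, about 200 g): a straight dark bar 60 mm long (x), 22 mm thick (y), 24 mm high (z, up), on a round neck 18 mm thick, above a square head 30x30 mm whose sides are parallel to the bar. Grasp the bar across its thickness. The key's foot is 83 mm below this point.
- large_key_tip (a point): Centre of the larger key's flat foot, 83 mm below the handle centre; same axes. The square head is the lowest 34 mm; its last 12 mm taper to 18x18 mm. At the start its lowest 25 mm stand loosely (1.5 mm play each side) in the square pocket of a fixed grey stand 56x56x30 mm, the foot 5 mm above the worktop; it lifts straight out.
- small_key_handle (a point): Centre of the handle of the smaller key (wrong key, leave it): same shape, head 16x16 mm, bar 36x12x18 mm, 66 mm from foot to here, in a stand of its own like the other. Which stand is on the left and which on the right varies.
- socket_mouth (a point): Centre of the socket's mouth, in the top of the round steel lock barrel (92 mm across) in the lid of a fixed grey box 130x150x65 mm; 65 mm above the worktop. A square funnel, 54 mm wide at the mouth, narrows over 12 mm to a square bore 40 mm wide and 26 mm deep. z up; x and y parallel to the square's sides, turning with the barrel.
- socket_floor (a point): Centre of the floor of the socket, 38 mm below the mouth, turning with the barrel. A key fully home stands on this floor.
- lock (a joint): Turning angle of the lock barrel in rad: 0 locked (start), grows clockwise seen from above, stop at 1.6. Light friction (0.06 N m), no spring: stays where left. Owing to the play the key turns up to 0.45 rad before the barrel follows.
- vial: Small brown vial with white cap, 27 mm wide, 45 mm high, loose, standing on the worktop between the two key stands (origin at its underside). Not to be moved.
- jar: White jar with lid, 56 mm wide, 62 mm high, loose, standing between box and stands (origin at its underside). Not to be moved. Taller fixed equipment (bench centrifuge, stirrer, bottles) stands behind and beside: carry the key high, its foot 150 mm or more above the worktop.

How it is judged:
By the outcome, as a careful person would: the job done as asked, in the order asked, and still so for the second after the job is handed in, with the robot touching nothing.
It also fails if it takes over 45 s, if anything falls off the work surface, if the arm or the gripper's body presses on something with over 40 N, if the wrist force passes 120 N, or if a joint passes its speed limit or range.

## Working session

There is one attempt and no reset: what is moved stays moved. The work goes in short steps, Python scripts to look and compute and a tool call to move; the robot and the scene stay as the last step left them, time stands still between calls to the robot, and variables do not carry over. Pictures are saved under pics/ and viewed, and the job is handed in when it is done.

Besides the shell and the picture viewer there is one more tool, called after "Request:" as name(argument=value, ...) on one line, values as JSON. apply_moves: Moves the arm, as the interface text tells. Its arguments: {"type":"object","properties":{"rows":{"type":"array","items":{"type":"array","items":{"type":"number"}}},"grip_force":{"type":"number"}},"required":["rows"]}

```bash
mkdir -p pics; ls; python3 - <<'E'
from workcell import *
import cv2,numpy as np
np.set_printoptions(precision=4,suppress=True)
for n in ["scene","top","wrist"]:
    cv2.imwrite(f"pics/{n}0.png",camera(n)[:,:,::-1]); print(n,calibration(n))
print(get_obs(),tip_reach)
E
```

```text
pics
scene {'intrinsics': array([[479.0451,   0.    , 282.765 ],
       [  0.    , 479.0451, 214.2217],
       [  0.    ,   0.    ,   1.    ]]), 'dist': array([0.0152, 0.    , 0.    , 0.    , 0.    ]), 'T': array([[ 0.7766, -0.3684,  0.5111, -0.0211],
       [-0.63  , -0.4506,  0.6325, -0.5395],
       [-0.0027, -0.8132, -0.582 ,  0.6587],
       [ 0.    ,  0.    ,  0.    ,  1.    ]])}
top {'intrinsics': array([[467.4339,   0.    , 283.5047],
       [  0.    , 467.4339, 210.5393],
       [  0.    ,   0.    ,   1.    ]]), 'dist': array([-0.0134,  0.    ,  0.    ,  0.    ,  0.    ]), 'T': array([[ 0.0025, -0.9954,  0.0957,  0.4226],
       [-1.    , -0.0028, -0.0032,  0.0749],
       [ 0.0035, -0.0957, -0.9954,  1.0891],
       [ 0.    ,  0.    ,  0.    ,  1.    ]])}
wrist {'intrinsics': array([[372.4215,   0.    , 269.8648],
       [  0.    , 372.4215, 204.8173],
       [  0.    ,   0.    ,   1.    ]]), 'dist': array([-0.0817,  0.    ,  0.    ,  0.    ,  0.    ]), 'mount': array([[-0.0007, -0.9621, -0.2726,  0.0695],
       [ 1.    , -0.0009,  0.0006, -0.    ],
       [-0.0008, -0.2726,  0.9621, -0.1255],
       [ 0.    ,  0.    ,  0.    ,  1.    ]])}
{'time': 0.15, 'q': array([75.8031,  5.0052, 10.0448, 95.0994, -0.0006, 90.0006]), 'qd': array([-0.0922, -0.1778,  0.0569, -0.1451, -0.0729, -0.0232]), 'joint_efforts': array([ -0.001 , -52.0759,  46.5045,   0.0139,  -0.    ,  -0.    ]), 'ee_pos': array([0.1349, 0.5331, 0.2477]), 'tcp_rot': array([-179.9402,    0.0006,  165.8024]), 'wrist_force': array([-0.0724, -0.3432, -0.1516]), 'torque': array([-0.0354, -0.017 , -0.0152]), 'opening': 0.0853682589202136} 0.017
```

View pics/top0.png

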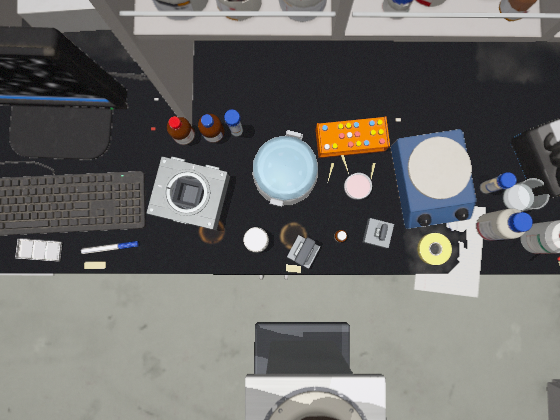

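View pics/scene0.png

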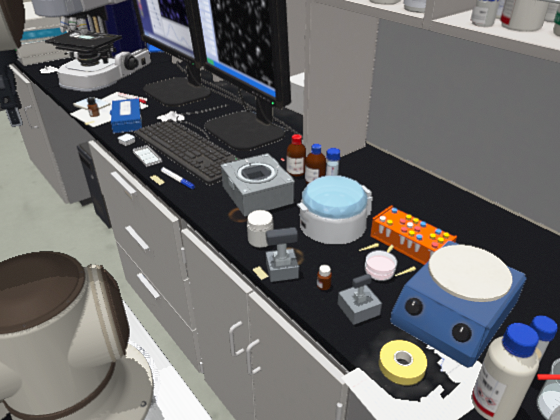

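View pics/wrist0.png

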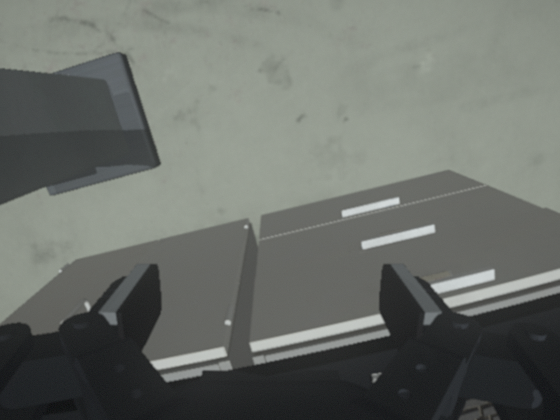

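The top view shows the box at (188,193), the jar at (256,239), the large key's stand at (303,250), the vial at (341,236) and the small key's stand at (379,233). I'll enlarge it to measure.

```bash
python3 - <<'E'
import cv2
a=cv2.imread("pics/top0.png")
cv2.imwrite("pics/c1.png",cv2.resize(a[215:275,240:320],None,fx=10,fy=10,interpolation=cv2.INTER_CUBIC))
cv2.imwrite("pics/c2.png",cv2.resize(a[145:240,140:240],None,fx=6,fy=6,interpolation=cv2.INTER_CUBIC))
a=cv2.imread("pics/scene0.png")
cv2.imwrite("pics/c3.png",cv2.resize(a[205:325,240:390],None,fx=5,fy=5,interpolation=cv2.INTER_CUBIC))
E
```

```text
(no output)
```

View pics/c1.png

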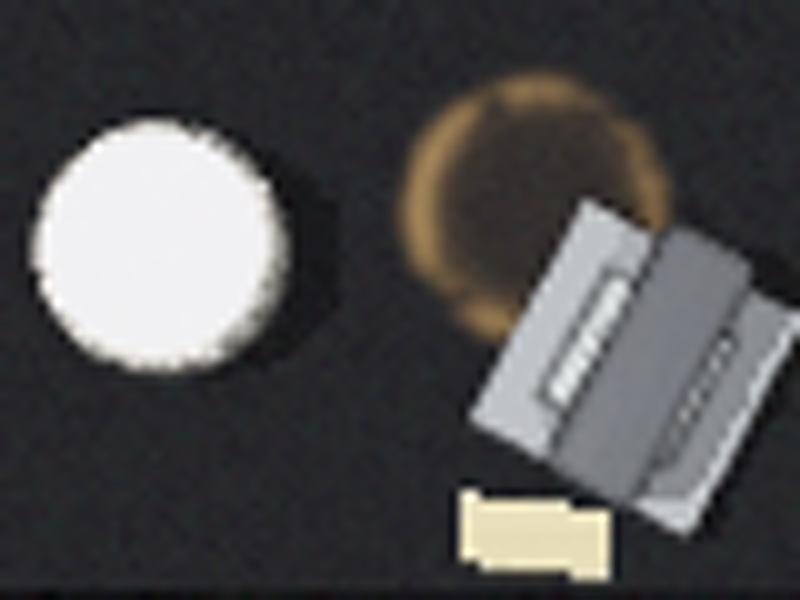

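View pics/c2.png

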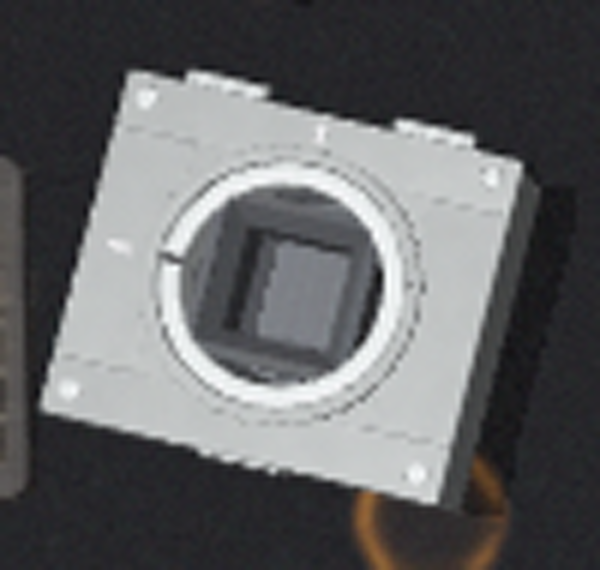

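View pics/c3.png

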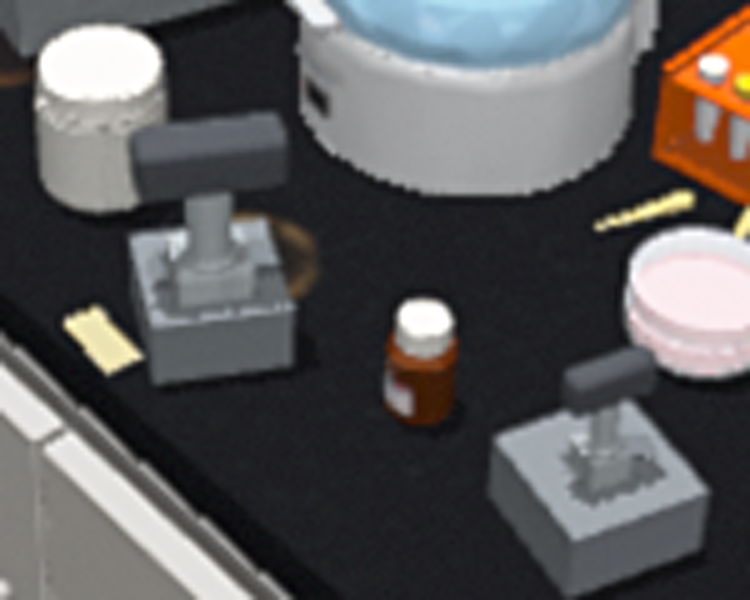

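```bash
cat > h.py <<'E'
import numpy as np,cv2
from workcell import *
np.set_printoptions(precision=4,suppress=True)
def ray(n,uv,T=None):
    c=calibration(n); T=c["T"] if T is None else T
    p=cv2.undistortPoints(np.array(uv,float).reshape(-1,1,2),c["intrinsics"],c["dist"])[:,0]
    d=np.c_[p,np.ones(len(p))]@T[:3,:3].T
    return T[:3,3],d
def onz(n,uv,z,T=None):
    o,d=ray(n,uv,T); return o+d*((z-o[2])/d[:,2])[:,None]
def proj(n,P,T=None):
    c=calibration(n); T=c["T"] if T is None else T
    Ti=np.linalg.inv(T); r=cv2.Rodrigues(Ti[:3,:3])[0]
    return cv2.projectPoints(np.array(P,float).reshape(-1,1,3),r,Ti[:3,3],c["intrinsics"],c["dist"])[0][:,0]
def wristT():
    from scipy.spatial.transform import Rotation as R
    o=get_obs(); T=np.eye(4); T[:3,:3]=R.from_euler('xyz',o['tcp_rot'],degrees=True).as_matrix(); T[:3,3]=o['ee_pos']
    return T@calibration("wrist")["mount"]
def cr(p,x0,y0,f): return (np.array(p,float)+.5)/f-.5+[x0,y0]
E
python3 - <<'E'
from h import *
def rep(name,P):
    e=np.diff(np.r_[P,P[:1]],axis=0)[:,:2]
    print(name,P.mean(0),"len",np.linalg.norm(e,axis=1),"ang",np.degrees(np.arctan2(e[:,1],e[:,0]))%180)
rep("handle",onz("top",cr([(675,222),(750,270),(630,505),(550,460)],240,215,10),.1))
rep("stand",onz("top",cr([(588,200),(470,418),(690,535),(805,318)],240,215,10),.03))
rep("lid",onz("top",cr([(135,70),(525,160),(437,503),(42,410)],140,145,6),.065))
print("ring",onz("top",cr([(282,285)],140,145,6),.065))
rep("floor",onz("top",cr([(265,232),(355,248),(330,350),(245,330)],140,145,6),.027))
print("jar",onz("top",cr([(160,245)],240,215,10),.062))
print("vial",onz("top",[(341,236)],.045), "small",onz("top",[(379,231)],.09))
# scene: handle top corners
print("handle scene",onz("scene",cr([(209,138)],240,205,5),.094))
print("box scene corners?",proj("scene",[[.3,.1,0]]))
E
```

```text
handle [0.4323 0.0268 0.1   ] len [0.0188 0.0556 0.0193 0.0567] ang [ 57.4718 152.7675  60.8826 152.2035]
stand [0.4321 0.0264 0.03  ] len [0.056  0.056  0.0553 0.0558] ang [151.5788  62.2344 151.8269  61.5811]
lid [0.5616 0.2849 0.065 ] len [0.149  0.1306 0.1493 0.1304] ang [ 77.0338 166.5574  76.9542 166.419 ]
ring [[0.5614 0.2858 0.065 ]]
floor [0.5647 0.2872 0.027 ] len [0.0351 0.0402 0.0334 0.0384] ang [ 80.014  167.4488  76.9005 169.8601]
jar [[0.4584 0.1328 0.062 ]]
vial [[ 0.4662 -0.057   0.045 ]] small [[ 0.4753 -0.1329  0.09  ]]
handle scene [[0.4353 0.0297 0.094 ]]
box scene corners? [[206.3617 279.2713]]
```

The larger key's handle is at about (0.4325, 0.027) with its bar at 152°. The box centre is about (0.5615, 0.285) with its sides at 166.7° and 76.9°. Next I move above the key.

Request:
apply_moves(rows=[[21,-36,2,0,0,-1,0],[21,-36,0,0,0,-1,0],[21,-36,0,0,0,-1,0],[21,-36,0,0,0,-1,0],[21,-36,0,0,0,-1,0],[21,-36,0,0,0,-1,0],[21,-36,0,0,0,-1,0],[21,-36,0,0,0,-1,0],[21,-36,0,0,0,-1,0],[21,-36,0,0,0,-1,0],[21,-36,0,0,0,-1,0],[21,-36,0,0,0,-1,0],[21,-36,0,0,0,-1,0],[24,-38,0,0,0,-0.8,0],[0,0,0,0,0,0,0],[0,0,0,0,0,0,0]], grip_force=60)

```text
time: 2.15
ee_pos: [0.4316, 0.0273, 0.2501]
tcp_rot: [-180.0, -0.0, 152.0]
wrist_force: [0.1, 0.1, 0.5]
opening: 0.0854
```

```bash
python3 - <<'E'
from h import *
o=get_obs();T=wristT();im=camera("wrist")[:,:,::-1].copy();cv2.imwrite("pics/w1.png",im)
print(o['time'],o['q'],o['ee_pos'],o['tcp_rot'],o['opening']); np.save("T1.npy",T)
print(proj("wrist",[[.4325,.0267,.1],[.4325,.0267,.03]],T))
E
```

```text
2.15 [  3.6095 -10.9036  -4.9313  96.0133   0.013   31.6409] [0.4316 0.0273 0.2501] [-179.9896   -0.0417  151.9686] 0.08541791918323705
[[269.704  195.5245]
 [269.667  177.1801]]
```

View pics/w1.png

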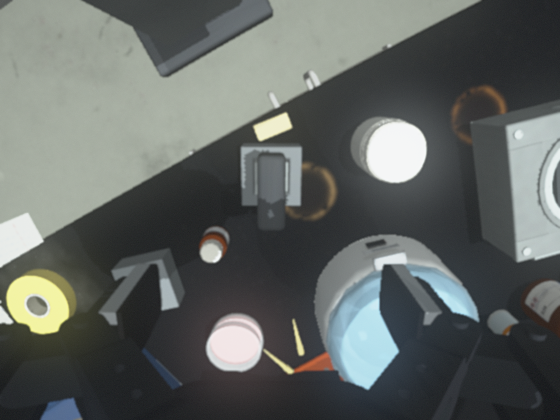

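```bash
python3 - <<'E'
from h import *
a=cv2.imread("pics/w1.png");cv2.imwrite("pics/c4.png",cv2.resize(a[138:238,225:315],None,fx=6,fy=6,interpolation=cv2.INTER_CUBIC))
T=np.load("T1.npy")
a2=np.radians(152);u=np.array([np.cos(a2),np.sin(a2),0]);v=np.array([-u[1],u[0],0])
c=np.array([.4325,.0267,.1])
print((proj("wrist",[c+i*.03*u+j*.011*v for i,j in [(1,1),(1,-1),(-1,-1),(-1,1)]],T)-[225,138]+.5)*6)
E
```

```text
[[182.0588 113.5499]
 [359.7271 113.3034]
 [355.4991 569.9798]
 [187.572  570.2293]]
```

View pics/c4.png

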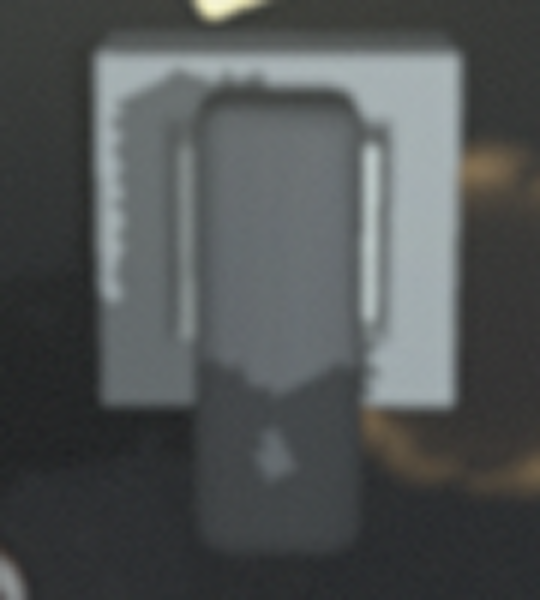

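The handle sits within about 2 mm of the prediction and parallel to the jaws (wrist picture centre about (271,192)). I descend and grip.

Request:
apply_moves(rows=[[0,0,-20,0,0,0,0],[0,0,-25,0,0,0,0],[0,0,-25,0,0,0,0],[0,0,-25,0,0,0,0],[0,0,-25,0,0,0,0.3],[0,0,-20,0,0,0,0.3],[0,0,-14,0,0,0,0.3],[0,0,-10,0,0,0,0.4],[0,0,0,0,0,0,0.5],[0,0,0,0,0,0,0.6],[0,0,0,0,0,0,0.7],[0,0,0,0,0,0,0.9],[0,0,0,0,0,0,0.9],[0,0,0,0,0,0,0.9],[0,0,0,0,0,0,0.9]], grip_force=60)

```text
time: 4.08
ee_pos: [0.4323, 0.0273, 0.087]
tcp_rot: [180.0, 0.1, 152.0]
wrist_force: [0.5, 0.2, 5.3]
opening: 0.0211
```

Request:
apply_moves(rows=[[0,0,4,0,0,0,0.9],[0,0,8,0,0,0,0.9],[0,0,12,0,0,0,0.9],[0,0,20,0,0,0,0.9],[0,0,25,0,0,0,0.9],[0,0,25,0,0,0,0.9],[0,0,25,0,0,0,0.9],[0,0,25,0,0,0,0.9],[0,0,20,0,0,0,0.9],[0,0,10,0,0,0,0.9],[0,0,0,0,0,0,0.9]])

```text
time: 5.45
ee_pos: [0.4321, 0.0272, 0.2608]
tcp_rot: [180.0, 0.0, 152.0]
wrist_force: [-0.2, -0.4, -1.4]
opening: 0.0211
```

```bash
python3 - <<'E'
from h import *
o=get_obs();T=wristT();cv2.imwrite("pics/w2.png",camera("wrist")[:,:,::-1])
cv2.imwrite("pics/s2.png",camera("scene")[:,:,::-1])
print(o['time'],o['q'],o['ee_pos'],o['tcp_rot'],o['opening'],o['wrist_force'])
E
```

```text
5.45 [  3.6027 -10.6587  -3.5259  97.0832   0.001   31.6008] [0.4321 0.0272 0.2608] [179.9732   0.0418 152.0019] 0.02108560558674959 [-0.171  -0.4479 -1.3842]
```

View pics/w2.png

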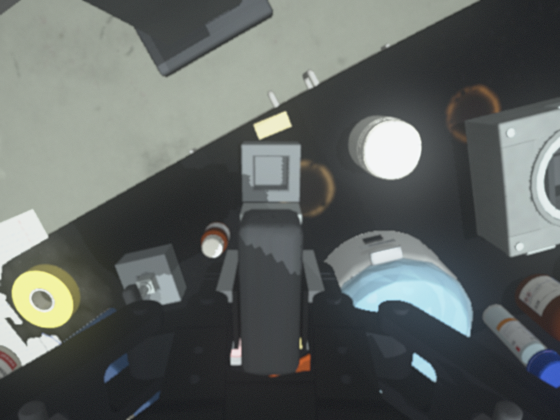

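View pics/s2.png

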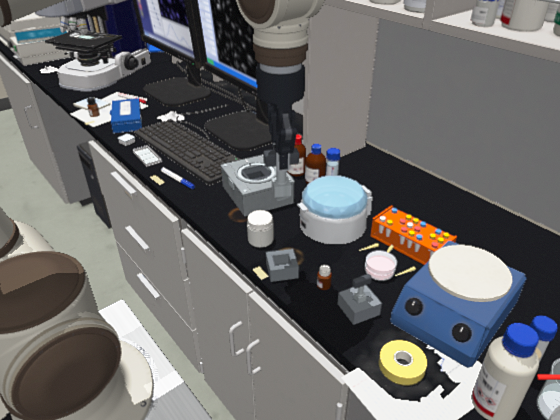

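The key is out and upright, and its stand is empty at (270,172) in the wrist picture. The vial at (213,240), the jar at (390,147) and the small key haven't moved. I carry it over the box.

Request:
apply_moves(rows=[[8,16,0,0,0,1,0.9],[16,32,0,0,0,2,0.9],[16,32,0,0,0,2,0.9],[16,32,0,0,0,2,0.9],[16,32,0,0,0,2,0.9],[16,32,0,0,0,2,0.9],[16,32,0,0,0,2,0.9],[16,32,0,0,0,1.7,0.9],[10,18,0,0,0,0,0.9],[0,0,0,0,0,0,0.9],[0,0,0,0,0,0,0.9]])

```text
time: 6.92
ee_pos: [0.5615, 0.2855, 0.2596]
tcp_rot: [-180.0, -0.0, 166.7]
wrist_force: [1.0, 0.1, -2.3]
opening: 0.0211
```

```bash
python3 - <<'E'
from h import *
o=get_obs();T=wristT();np.save("T3.npy",T);cv2.imwrite("pics/w3.png",camera("wrist")[:,:,::-1])
a=camera("scene")[:,:,::-1];cv2.imwrite("pics/s3.png",cv2.resize(a[50:250,160:400],None,fx=3,fy=3,interpolation=cv2.INTER_CUBIC))
print(o['time'],o['q'],o['ee_pos'],o['tcp_rot'],o['opening'],o['wrist_force'])
E
```

```text
6.925 [26.947  16.8971 25.1245 98.2932 -0.0019 40.2092] [0.5615 0.2855 0.2596] [-179.956    -0.049   166.7378] 0.02110408981775328 [ 1.0479  0.0968 -2.257 ]
```

View pics/w3.png

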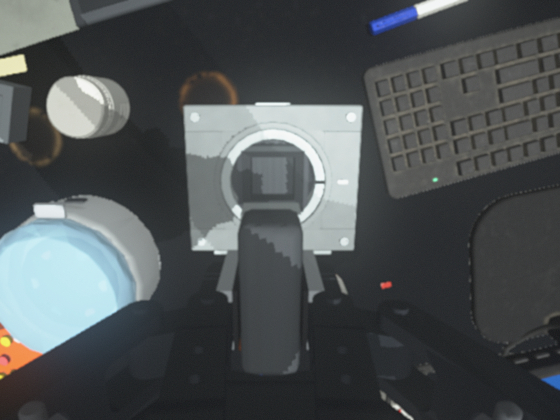

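View pics/s3.png

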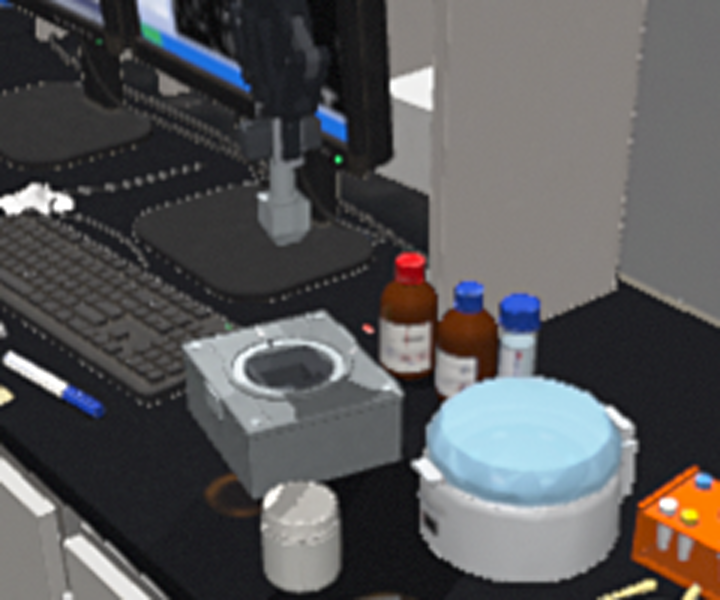

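```bash
python3 - <<'E'
from h import *
T=np.load("T3.npy")
P=onz("wrist",[(184,107),(362.5,104),(355.5,250),(190,250)],.065,T);print(P,P.mean(0))
e=np.diff(P,axis=0);print(np.degrees(np.arctan2(e[:,1],e[:,0]))%180,np.linalg.norm(e,axis=1))
P=onz("wrist",[(201,241),(345,240),(195,118),(350,117)],.065,T);print("screws",P.mean(0))
print("ring",onz("wrist",[(272.5,182)],.065,T))
c=np.array([.5615,.2855,.1786])
a2=np.radians(166.7);u=np.array([np.cos(a2),np.sin(a2),0]);v=np.array([-u[1],u[0],0])
def sc(P): return (proj("scene",P)-[160,50]+.5)*3
print("foot c",sc([c])); print("head shoulder corners",sc([c+[0,0,.034]+.015*(i*u+j*v) for i,j in [(1,1),(1,-1),(-1,-1),(-1,1)]]))
print("foot corners",sc([c+.009*(i*u+j*v) for i,j in [(1,1),(1,-1),(-1,-1),(-1,1)]]))
print("lid c",sc([[.5616,.285,.065]]))
E
python3 - <<'E'
import cv2
a=cv2.imread("pics/s3.png");cv2.imwrite("pics/s3b.png",cv2.resize(a[80:280,200:380],None,fx=3,fy=3,interpolation=cv2.INTER_CUBIC))
E
```

```text
[[0.4824 0.2301 0.065 ]
 [0.5144 0.3765 0.065 ]
 [0.6429 0.3481 0.065 ]
 [0.6074 0.1983 0.065 ]] [0.5618 0.2883 0.065 ]
[ 77.662  167.5623  76.6872] [0.1498 0.1316 0.154 ]
screws [0.562 0.288 0.065]
ring [[0.5623 0.2877 0.065 ]]
foot c [[283.4645 237.7526]]
head shoulder corners [[270.9368 207.4006]
 [255.655  192.3771]
 [292.2328 185.255 ]
 [308.1097 199.9832]]
foot corners [[277.1521 244.7032]
 [268.057  235.3911]
 [289.6658 230.9239]
 [298.9674 240.1279]]
lid c [[289.2349 366.5613]]
```

View pics/s3b.png

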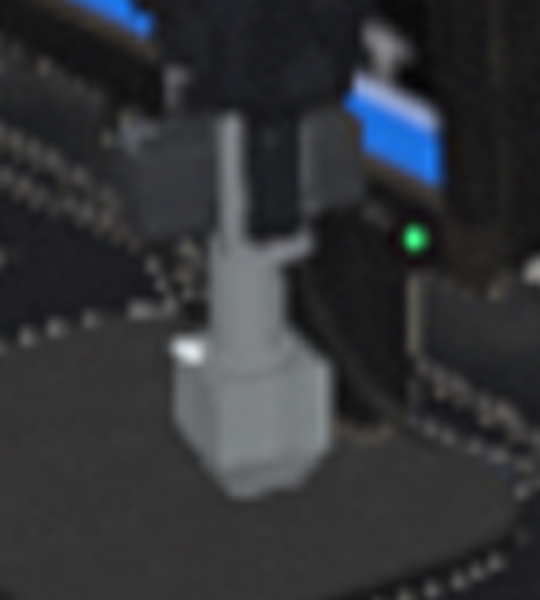

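The foot and the lid agree to within 2–3 mm across the views, and the bore plays 5 mm each side. I lower the key slowly near the floor.

Request:
apply_moves(rows=[[0,1,-15,0,0,0,0.9],[0,0,-20,0,0,0,0.9],[0,0,-20,0,0,0,0.9],[0,0,-20,0,0,0,0.9],[0,0,-15,0,0,0,0.9],[0,0,-10,0,0,0,0.9],[0,0,-10,0,0,0,0.9],[0,0,-10,0,0,0,0.9],[0,0,-8,0,0,0,0.9],[0,0,-6,0,0,0,0.9],[0,0,-6,0,0,0,0.9],[0,0,0,0,0,0,0.9],[0,0,0,0,0,0,0.9]])

```text
time: 8.65
ee_pos: [0.562, 0.2863, 0.1206]
tcp_rot: [180.0, 0.0, 166.7]
wrist_force: [-0.1, 0.3, -2.2]
opening: 0.0215
```

Request:
apply_moves(rows=[[0,0,-3,0,0,0,0.9],[0,0,-3,0,0,0,0.9],[0,0,-2,0,0,0,0.9],[0,0,-2,0,0,0,0.9],[0,0,-1,0,0,0,0.9],[0,0,0,0,0,0,0.9]])

```text
time: 9.4
ee_pos: [0.5619, 0.2862, 0.1093]
tcp_rot: [180.0, -0.0, 166.7]
wrist_force: [0.1, -1.0, -2.2]
opening: 0.021
```

Request:
apply_moves(rows=[[0,0,-0.5,0,0,0,0.9],[0,0,-0.5,0,0,0,0.9],[0,0,0,0,0,0,0.9]])

```text
time: 9.78
ee_pos: [0.562, 0.2862, 0.109]
tcp_rot: [180.0, 0.0, 166.7]
wrist_force: [-1.0, -0.3, 5.1]
opening: 0.021
```

The key is home: contact force starts at TCP z = 0.109, as expected. Now I turn it clockwise.

Request:
apply_moves(rows=[[0,0,0.5,0,0,-5,0.9],[0,0,0,0,0,-8,0.9],[0,0,0,0,0,-8,0.9],[0,0,0,0,0,-8,0.9],[0,0,0,0,0,-8,0.9],[0,0,0,0,0,-8,0.9],[0,0,0,0,0,-5,0.9],[0,0,0,0,0,0,0.9]])

```text
time: 10.78
ee_pos: [0.562, 0.2866, 0.109]
tcp_rot: [180.0, -0.0, 116.8]
wrist_force: [-0.7, 2.0, 2.8]
opening: 0.0214
```

```bash
python3 - <<'E'
from h import *
o=get_obs();print(o['q'],o['ee_pos'],o['tcp_rot'],o['wrist_force'],o['torque'])
cv2.imwrite("pics/w4.png",camera("wrist")[:,:,::-1])
E
```

```text
[27.0038 15.506   6.7311 81.1769  0.0328 90.2518] [0.562  0.2866 0.109 ] [179.952  -0.033 116.752] [-0.6648  1.9574  2.766 ] [ 0.5016  0.0653 -0.0489]
```

View pics/w4.png

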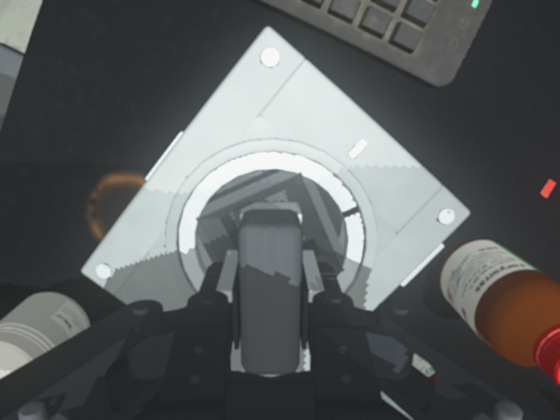

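The barrel follows: its notch at (352,212) has left the lid mark at (358,148). I continue.

Request:
apply_moves(rows=[[0,0,0,0,0,-6,0.9],[0,0,0,0,0,-8,0.9],[0,0,0,0,0,-8,0.9],[0,0,0,0,0,-8,0.9],[0,0,0,0,0,-8,0.9],[0,0,0,0,0,-8,0.9],[0,0,0,0,0,-8,0.9],[0,0,0,0,0,-6,0.9],[0,0,0,0,0,-4,0.9],[0,0,0,0,0,-2,0.9],[0,0,0,0,0,0,0.9],[0,0,0,0,0,0,0.9]])

```text
time: 12.32
ee_pos: [0.562, 0.2868, 0.109]
tcp_rot: [-180.0, -0.1, 50.8]
wrist_force: [-0.5, 5.4, 2.0]
opening: 0.0211
```

```bash
python3 - <<'E'
from h import *
o=get_obs();print(o['q'],o['ee_pos'],o['tcp_rot'],o['wrist_force'],o['torque'])
T=wristT();np.save("T5.npy",T)
cv2.imwrite("pics/w5.png",camera("wrist")[:,:,::-1])
a=camera("top")[:,:,::-1]
cv2.imwrite("pics/t5.png",a)
E
```

```text
[ 27.0142  15.5065   6.7321  81.1735   0.0633 156.1873] [0.562  0.2868 0.109 ] [-179.9631   -0.0731   50.8269] [-0.5268  5.4176  2.018 ] [1.3614 0.1283 0.0348]
```

View pics/w5.png

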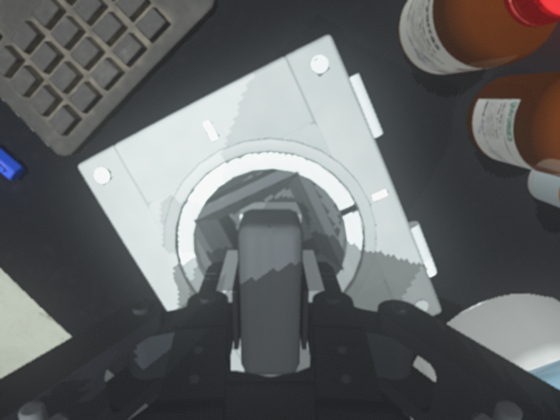

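View pics/t5.png

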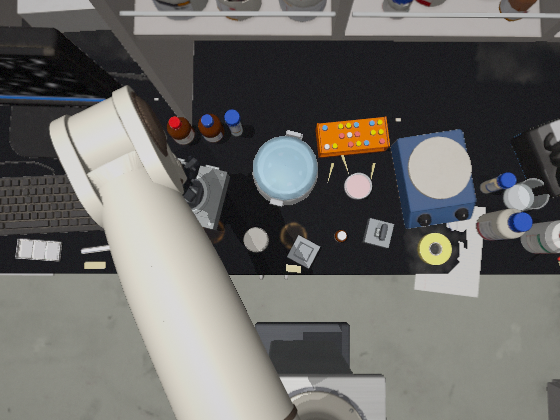

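```bash
python3 - <<'E'
from h import *
T=np.load("T5.npy")
# box centre in same (wrist) picture frame: from lid screws/corners
P=onz("wrist",[(348,211),(379,196),(210,131),(320,64),(102,176),(422,307)],.065,T)
C=(P[4]+P[5])/2*0+P[3]*0
print(P)
# opposite screws: (102,176) & (422,307) are diagonal
C=(P[4]+P[5])/2; print("C",C)
for p in P[:3]:
    d=p-C; print(np.degrees(np.arctan2(d[1],d[0])),np.linalg.norm(d))
a=cv2.imread("pics/w5.png");cv2.imwrite("pics/w5b.png",cv2.resize(a[130:330,160:450],None,fx=2.7,fy=2.7,interpolation=cv2.INTER_CUBIC))
E
```

```text
[[0.6017 0.2775 0.065 ]
 [0.6175 0.2741 0.065 ]
 [0.5757 0.3472 0.065 ]
 [0.6316 0.3387 0.065 ]
 [0.5224 0.3643 0.065 ]
 [0.6013 0.21   0.065 ]]
C [0.5619 0.2871 0.065 ]
-13.637992949568178 0.040959336250414154
-13.176717539334206 0.057125271032760806
77.05773253972023 0.061631645260858875
```

View pics/w5b.png

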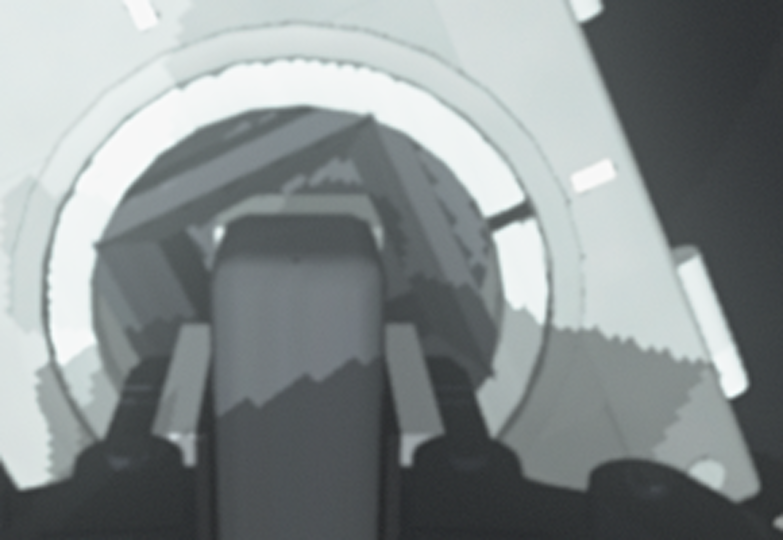

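The barrel notch (−13.6°) lines up with the second lid mark (−13.2°), so it has turned about 90°. I ease back slightly, release and rise.

Request:
apply_moves(rows=[[0,0,0,0,0,2,0.9],[0,0,0,0,0,0,0.9],[0,0,0,0,0,0,0.5],[0,0,0,0,0,0,0.3],[0,0,0,0,0,0,0.2],[0,0,0,0,0,0,0.2],[0,0,0,0,0,0,0.2]])

```text
time: 13.3
ee_pos: [0.5619, 0.2861, 0.1087]
tcp_rot: [180.0, 0.0, 52.7]
wrist_force: [0.4, -0.1, -0.7]
opening: 0.0684
```

Request:
apply_moves(rows=[[0,0,5,0,0,0,0.2],[0,0,10,0,0,0,0.2],[0,0,15,0,0,0,0.2],[0,0,20,0,0,0,0.2],[0,0,25,0,0,0,0.2],[0,0,25,0,0,0,0.2],[0,0,25,0,0,0,0.2],[0,0,15,0,0,0,0.2],[0,0,0,0,0,0,0.2]])

```text
time: 14.42
ee_pos: [0.5624, 0.2864, 0.2511]
tcp_rot: [179.9, -0.2, 52.7]
wrist_force: [0.2, -1.0, 0.3]
opening: 0.0685
```

```bash
python3 - <<'E'
from h import *
o=get_obs();print(o['time'],o['ee_pos'],o['wrist_force'])
T=wristT();np.save("T6.npy",T)
cv2.imwrite("pics/w6.png",camera("wrist")[:,:,::-1])
a=camera("scene")[:,:,::-1];cv2.imwrite("pics/s6.png",cv2.resize(a[100:330,180:420],None,fx=2.6,fy=2.6,interpolation=cv2.INTER_CUBIC))
E
```

```text
14.425 [0.5624 0.2864 0.2511] [ 0.1569 -0.9793  0.2988]
```

View pics/w6.png

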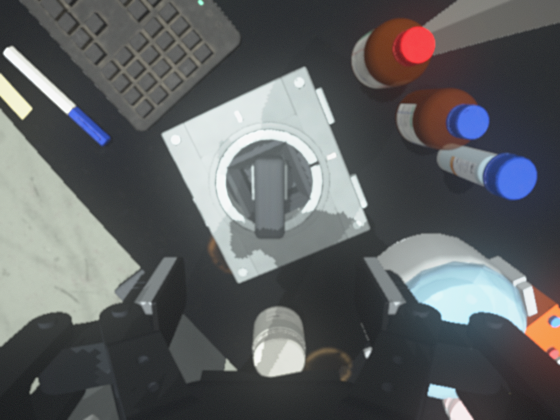

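View pics/s6.png

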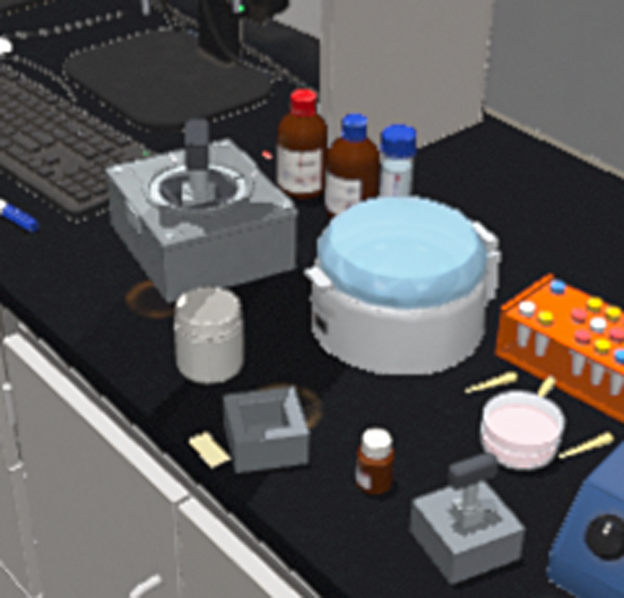

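```bash
python3 - <<'E'
from h import *
T=np.load("T6.npy")
P=onz("wrist",[(314,163),(332,156),(299,83),(242,272)],.065,T);C=(P[2]+P[3])/2
for p in P[:2]: d=p-C;print(np.degrees(np.arctan2(d[1],d[0])))
print(C,onz("wrist",[(269,203)],.122,T))
print(job_done())
E
```

```text
-12.418132397760958
-13.307440893867527
[0.5616 0.2875 0.065 ] [[0.5609 0.286  0.122 ]]
the job is handed in; nothing more can be done
None
```

The larger key is standing upright in the box's socket, fully home, and the lock has been turned a quarter turn clockwise. I gripped the key by its bar, lifted it straight out, carried it with its foot about 180 mm above the worktop and lowered it until it touched the socket floor. I then turned it 116°, because the first 25° or so is play. Finally I eased back 2°, let go and raised the gripper clear, then handed the job in at about 14.5 s of the 45 s limit.

What the last checks showed:
- **Lock angle:** the barrel notch lines up with the second lid mark. It read −13.6° before release and −12.4° after, against −13.2° to −13.3° for the mark. That puts the turn at about 90°, with 1–2° of reading scatter.
- **Key position:** the handle centre is within about 2 mm of the socket axis, and the key stands upright in the scene view.
- **Depth:** the contact force began at the height expected for the socket floor. I didn't measure it again after letting go.
- **Other objects:** in the pictures, the small key is still in its stand, and the vial and jar stand as before.
- **Forces:** the force readings at the end of each move stayed under about 6 N.

The cameras disagreed by 2–3 mm on where the box was. I used a position between their readings, which the socket's 5 mm of play per side covered. No check failed.

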